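View a hot plate with the lamp-box shutter held open

ROBOT

A 6-joint arm with a two-finger parallel gripper is mounted at the origin on a cart in front of the work surface, level with it; the furniture and walls round the work are solid. World frame = base frame: x ahead of the robot, y to its left, z up, the work surface at z = 0. Lengths are in m, angles in rad, forces in N, time in s.
With the tool pointing down it reaches from about 0.35 to 0.725 m from the base axis. Payload 4.3 kg.
Tool frame: the origin (TCP) lies at the centre of the arm's flange, where the gripper is bolted on; the fingertips stand 173 mm ahead of it and the grasp point (between the pads) lies 155 mm ahead of it; z points along the fingers, y is the line along which they close (so a half turn about z gives the same grasp; the last joint's range is limited). The gripper opens to 85 mm and grips with 20 to 120 N. Pads are 22 mm wide; open, the fingers measure 114 mm over their backs; the gripper's body (76 mm by 85 mm) begins 54 mm behind the grasp point. The pads swing forward as they close: fully open they stand 13 mm farther back than shut.
Start: joints at [-0.11, 0.377, 0.081, 1.274, 0, 1.46], TCP at [0.575, 0, 0.405] pointing down, gripper open.
Joint ranges: [-2.72, 2.72], [-0.84, 1.66], [-1.02, 1.22], [-1.77, 2.12], [-1.37, 1.28], [-3.14, 3.14]. Speed limits (rad/s): [2.57, 2.57, 3.14, 3.14, 3.14, 3.14].

INTERFACE

Orientations are given as a unit quaternion [x, y, z, w].
In Python, from plant import r gives the robot as it stands.
- The arm moves only by the tool play_rows, never from a script. Its argument "moves" is text: rows parted by semicolons, each of 7 numbers parted by spaces: the shift along the tool's x, y, z in mm, then the turn, a rotation vector about the tool's x, y, z in degrees, then the closure, from 0 (fully open) to 1 (shut). A call has exactly 5 rows; each row is the pose to reach, as a shift and turn from the pose commanded when the call began, along the tool's axes at that moment; what a row does not reach only later rows make up. A row lasts 1/12 s, in which the tool goes at most 41.7 mm and 7.16 degrees, less where a joint would pass 70% of its speed; a pose out of reach is approached as far as the arm can. A call with a gripper value outside its range is refused whole. The fingers move at their own pace and stop on an object; "newtons" is the grip in N (left out, the last holds). Time passes only in rows, so rows that repeat a pose let the fingers close, or fill a call up. It gives the time, the measured TCP pose, the force, the opening and the grip force at its end, in the units of the state.
- r.sense(): the state, without advancing time (a new reading comes with each control period).
- r.camera(name): name is "scene" or "side" or "wrist"; returns (picture, depth): 480x640x3 uint8, blue, green, red; 480x640 float32, m along the optical axis (not along the pixel's ray), 0 where there is no reading.
- r.camera_params(name): a dict with "mtx" (3x3 intrinsics, pixels), "rvec" (rotation vector, rad) and "tvec" (3), from world to camera coordinates, as OpenCV has them. Camera axes: x right, y down, z forward; pixel columns grow to the right and rows downward; lengths in m; the calibration is good to about 2 mm. A picture is of the moment at which its call begins: read the wrist's pose just before it. camera_params takes no time and is no camera call; for the wrist camera it gives the pose at the moment of the call.
- r.close_job(): hands the job in; it is judged then, once.
The state is a dict: "time": time; "joint_positions": joint angles; "joint_velocities": joint speeds; "tau": joint torques, N m; "tcp_pos": TCP position; "tcp_rot": TCP orientation; "contact_force": force on the tool from outside, world axes, zero at the start; "torque": the same for the moment, N m; "gripper_width": finger opening in m; "grip_force": force on a finger pad.
Only numpy, scipy, OpenCV 4.12 (cv2) and the standard library are available. Lean on these libraries where they do the work, as an engineer would, in place of code of your own. Each camera call takes 0.05 s, during which the arm holds its last target. There are 200 camera calls.

TASK

The coated plate on the drying rack is still hot, so keep the fingers off it: slide the green-handled lifter under it, carry it to the lamp box and lay it squarely and centrally on the two ribs over the window, then draw the lifter out and set it down flat on the bench, clear of the lamp box. Then pull the lamp box's orange spring-return shutter handle out until its white pointer is level with the red rider and keep it there: finish while still holding the handle, because it springs shut when let go. Leave the rider and the other things on the bench where they are.

Things in the scene. Friction and masses are not known exactly. Their poses are not given: they have to be found in the camera images.
- plate: thin square-edged glass plate with a white coated top and rows of small coloured spots, 80 mm (its x) by 100 mm (its y) by 4 mm, 60 g; origin at the centre of its underside, z up. It starts on the drying rack, its y across the rack's two ribs, up to 4 mm off the rack's centre
- rack: fixed drying rack: grey base 100 (x) by 110 (y) by 8 mm; two aluminium ribs along x, 90 mm long, 8 mm wide, inner faces 37 mm either side of the middle, tops 30 mm above the bench (22 mm of height under the plate); open in front and behind, so a blade passes between the ribs along +x. Origin at the centre of its underside, x points away from the robot, z up
- lifter: loose flat lifter, 160 g: steel blade 50 mm wide, 3 mm thick, from x = -38 to +126 mm (tip) of its frame; above its rear a green grip bar along x, 72 mm long, 18 mm wide, 28 to 52 mm above the blade's underside, on two 12 mm posts at x = -26 and +26 mm. Origin on the blade's underside below the bar's middle, x to the tip, z up. Starts flat on the bench, tip to the robot's left
- lifter_grip (a point): middle of the lifter's green grip bar, 42 mm above the blade's underside: where to grip, fingers closing across the 18 mm width
- viewer: fixed white lamp box, 90 (x) by 120 (y) mm, top at 40 mm; on it two ribs along x like the rack's, inner faces 37 mm either side of the middle, tops at 56 mm, the window between, open in front and behind. Shutter on its +y side; rail for the rider (22 mm high) at x = -38 mm, out to y = 174 mm. Origin at the centre of its underside, x away from the robot, y to the robot's left, z up
- viewer_bed (a point): centre of the bed, at the height of the rib tops (56 mm): where the middle of the plate's underside belongs; axes as the lamp box
- shutter (a joint): travel of the sprung shutter in m: 0 shut, growing as it is pulled out along the lamp box's +y, at most 0.065; spring pull about 3.6 N at 0 and 120 N/m more (about 10 N at 50 mm); springs back when let go
- shutter_grip (a point): middle of the grip of the orange upright shutter handle, 66 mm above the bench, 98 mm from the lamp box's middle along its y when shut; handle 26 (x) by 12 (y) mm, 30 to 82 mm high, inner face 32 mm from the box's side when shut. A 40 mm wide steel strip, top at 36 mm, joins it to the box: keep the fingertips above 40 mm
- shutter_index (a point): tip of the white pointer that sticks out of the shutter handle's foot towards the lamp box's -x, at the middle of the handle's 12 mm, 34 mm above the bench; moves with the shutter; axes as the lamp box
- rider (a joint): place of the red rider on its rail in m, on the same scale as the shutter: the pointer is level with it when both joints read the same. It stays where it stands
- rider_mark (a point): tip of the red rider's fin, 34 mm above the bench, 2 mm in front of the white pointer's tip when level; axes as the lamp box; level means the two points have the same y in the lamp box's frame
- jar: bystander: small round jar with a white lid and orange contents, 44 mm wide, 50 mm tall; origin at the centre of its underside
- timer: bystander: flat white kitchen-type timer, 62x66x18 mm; origin at the centre of its underside
- orange_cap: bystander: orange screw cap, 38 mm wide, 11 mm tall; origin at the centre of its underside
- tape: bystander: roll of cream tape lying flat, 68 mm wide, 18 mm tall; origin at the centre of its underside
- boat: bystander: white square weighing boat, 64x64x18 mm; origin at the centre of its underside
Mind the look-alikes: they are no part of the job. There is more than one size of the plate; the one meant has the size given above.

How it is judged:
On the way, in this order (a step that is already met when the one before it is completed fails the run):
1. the lifter carries the plate, raised off the rack (contact force between lifter and plate above 0.2 N and contact force between plate and rack below 0.05 N and height (world z) of plate above 0.04 m), for 0.2 s.
2. the plate lies on the lamp box's ribs, free of the lifter (x of plate in the frame of viewer_bed between -0.012 and 0.012 m and y of plate in the frame of viewer_bed between -0.009 and 0.009 m and z of plate in the frame of viewer_bed between -0.003 and 0.003 m and angle between the x axis of plate and the x axis of viewer, either way round below 0.15 rad and angle between plate's own z axis and vertical below 0.04 rad and contact force between lifter and plate below 0.05 N), for 0.2 s.
3. the lifter lies flat on the bench, let go (all of step 2 and height (world z) of lifter below 0.005 m and angle between lifter's own z axis and vertical below 0.05 rad and contact force between the fingers and lifter below 0.1 N and contact force between lifter and viewer below 0.1 N), for 0.2 s.
At the end, for the whole second after the job is handed in: plate flat on the lamp box's ribs, within 12 mm along and 9 mm across of the bed's centre, within 0.15 rad of square; lifter flat on the bench, let go, clear of plate and lamp box; fingers hold the shutter still with its pointer within 4 mm of the rider (all of step 3 and y of shutter_index in the frame of rider_mark between -0.004 and 0.004 m and velocity of joint shutter between -0.01 and 0.01 m/s and contact force between the fingers and viewer above 3 N); the arm keeps its last pose, push and grip.
It fails at once if the fingers touch the plate (contact force between the fingers and plate above 0.3 N).
It fails at once if the plate is dropped or tipped (height (world z) of plate below 0.02 m or angle between plate's own z axis and vertical above 0.4 rad).
It fails at once if the rider is pushed along (distance of rider_mark from where it was at the start of the episode above 0.004 m).
It fails at once if a bystander is moved (distance of any of jar, timer, orange_cap, tape, boat from where it was at the start of the episode above 0.02 m).
It also fails if it takes over 72 s, if anything falls off the work surface, if the arm or the gripper's body presses on something with over 40 N, if the wrist force passes 120 N, or if a joint passes its speed limit or range.

## Working session

There is one attempt and no reset: what is moved stays moved. The work goes in short steps, Python scripts to look and compute and a tool call to move; the robot and the scene stay as the last step left them, time stands still between calls to the robot, and variables do not carry over. Pictures are saved under pics/ and viewed, at most 14 in all, crops included, and the job is handed in when it is done.

Besides the shell and the picture viewer there is one more tool, called after "Call:" as name(argument=value, ...) on one line, values as JSON. play_rows: Moves the arm, as the interface text tells. Its arguments: {"type":"object","properties":{"moves":{"type":"string"},"newtons":{"type":"number"}},"required":["moves"]}

```bash
mkdir -p pics; ls
python3 - <<'E'
from plant import r
import cv2,numpy as np
s=r.sense();print(s['time'],s['tcp_pos'],s['tcp_rot'],s['gripper_width'])
for n in("scene","side","wrist"):
    p=r.camera_params(n);im,d=r.camera(n);np.savez(f'{n}0.npz',im=im,d=d,**p);cv2.imwrite(f'pics/{n}0.png',im)
    print(n,p)
E
```

```text
pics
0.0 [5.74708227e-01 4.78882192e-05 4.03745192e-01] [ 7.07118760e-01  7.07094068e-01 -6.32179329e-04 -7.98462602e-04] 0.08523630476663091
scene {'mtx': array([[507.79155883,   0.        , 317.91064901],
       [  0.        , 507.79155883, 238.77925471],
       [  0.        ,   0.        ,   1.        ]]), 'rvec': array([ 0.77526955, -2.57489899,  1.14072567]), 'tvec': array([0.61030221, 0.10721597, 1.05058623])}
side {'mtx': array([[453.07497463,   0.        , 320.19651901],
       [  0.        , 453.07497463, 239.3260402 ],
       [  0.        ,   0.        ,   1.        ]]), 'rvec': array([ 0.09377626,  2.59199526, -1.75406919]), 'tvec': array([ 0.53475336, -0.05048989,  1.32009284])}
wrist {'mtx': array([[344.18007086,   0.        , 312.72114062],
       [  0.        , 344.18007086, 238.81271446],
       [  0.        ,   0.        ,   1.        ]]), 'rvec': array([-2.84194597e+00,  2.18611463e-03,  3.99502640e-03]), 'tvec': array([-0.57367593, -0.03719035,  0.38011688])}
```

View images.

View pics/scene0.png

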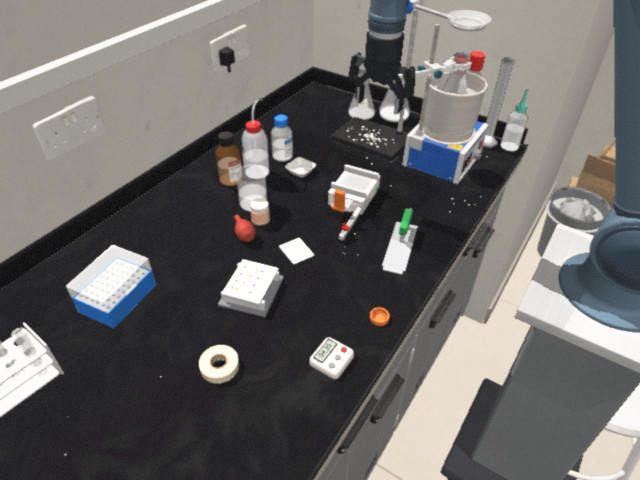

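View pics/side0.png

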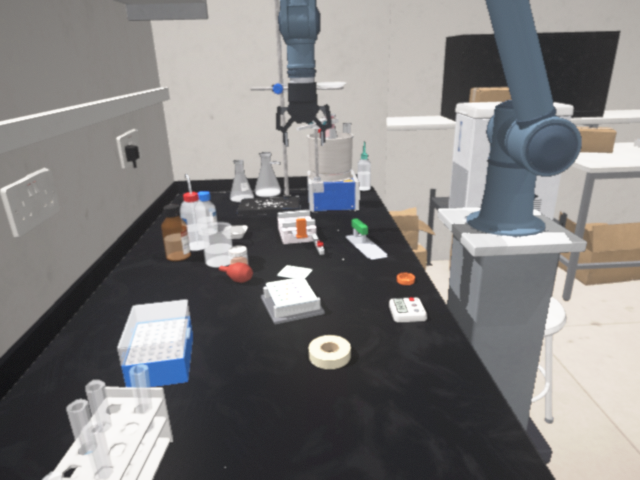

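Scene picture: plate on the rack at about (252,283); smaller bare look-alike plate on the bench at (296,250); lamp box at (355,190), orange handle (339,200), red rider (346,227); lifter grip (405,220), blade tip (395,268). I'll rectify it to a top-down map.

```bash
cat > h.py <<'E'
import cv2,numpy as np
from scipy.spatial.transform import Rotation as R
def cloud(im,d,p):
    v,u=np.nonzero(d>0);z=d[v,u];K=p['mtx']
    c=np.c_[(u-K[0,2])/K[0,0]*z,(v-K[1,2])/K[1,1]*z,z]
    M=R.from_rotvec(np.asarray(p['rvec']).ravel()).as_matrix()
    return (c-np.asarray(p['tvec']).ravel())@M, im[v,u],u,v   # world xyz
def top(P,C,x0,x1,y0,y1,mm=1.25):
    # image: up = +x, left = +y
    H=int((x1-x0)*1000/mm);W=int((y1-y0)*1000/mm);o=np.zeros((H,W,3),np.uint8);k=np.argsort(P[:,2])
    P,C=P[k],C[k];i=((x1-P[:,0])*1000/mm).astype(int);j=((y1-P[:,1])*1000/mm).astype(int)
    m=(i>=0)&(i<H)&(j>=0)&(j<W)&(P[:,2]<.2);o[i[m],j[m]]=C[m];return o
def hand(P,C):
    hsv=cv2.cvtColor(C[None],cv2.COLOR_BGR2HSV)[0].astype(int);return hsv
E
python3 - <<'E'
from h import *
for n in("scene","side"):
    z=np.load(f'{n}0.npz');P,C,u,v=cloud(z['im'],z['d'],z)
    o=top(P,C,.3,.8,-.35,.6,1.25);o=cv2.morphologyEx(o,cv2.MORPH_CLOSE,np.ones((3,3)));cv2.imwrite(f'pics/top_{n}.png',o)
    h=hand(P,C);w=(P[:,0]>.25)&(P[:,0]<.85)&(P[:,1]>-.4)&(P[:,1]<.6)
    b=w&(abs(P[:,2])<.008);print(n,'bench z',np.median(P[b,2]))
    for nm,m in dict(green=(h[:,0]>50)&(h[:,0]<75)&(h[:,1]>120),orange=(h[:,0]<14)&(h[:,0]>5)&(h[:,1]>180)&(h[:,2]>100),red=((h[:,0]<4)|(h[:,0]>174))&(h[:,1]>150)&(h[:,2]>80)).items():
        m=m&w&(P[:,2]<.2)
        lab=np.zeros(z['d'].shape,np.uint8);lab[v[m],u[m]]=1
        k,L=cv2.connectedComponents(lab)
        for i in range(1,k):
            q=m&(L[v,u]==i)
            if q.sum()>8: print(n,nm,q.sum(),u[q].mean().round(),v[q].mean().round(),np.median(P[q],0).round(3),P[q].min(0).round(3),P[q].max(0).round(3))
E
```

```text
scene bench z -7.51161982281773e-05
scene green 212 406.0 220.0 [0.436 0.092 0.051] [ 0.422 -0.012 -0.004] [0.478 0.125 0.056]
scene orange 166 339.0 201.0 [0.59  0.126 0.055] [0.579 0.121 0.03 ] [0.604 0.135 0.082]
scene orange 88 379.0 312.0 [0.376 0.321 0.004] [ 0.358  0.306 -0.002] [0.386 0.34  0.012]
scene orange 51 378.0 322.0 [0.363 0.349 0.006] [ 0.352  0.332 -0.001] [0.383 0.353 0.013]
scene red 323 243.0 228.0 [0.728 0.304 0.035] [0.705 0.247 0.   ] [0.793 0.321 0.047]
scene red 34 344.0 226.0 [0.55  0.168 0.029] [0.541 0.16  0.024] [0.556 0.173 0.038]
scene red 13 343.0 349.0 [0.383 0.446 0.018] [0.38  0.442 0.016] [0.387 0.45  0.02 ]
side bench z -0.001845647932204181
side green 160 360.0 226.0 [0.436 0.1   0.044] [ 0.399 -0.09  -0.003] [0.452 0.129 0.051]
side red 19 320.0 243.0 [0.545 0.171 0.028] [ 0.536  0.084 -0.004] [0.55  0.178 0.036]
side red 17 243.0 267.0 [0.721 0.309 0.038] [0.716 0.301 0.035] [0.726 0.316 0.042]
side red 37 231.0 271.0 [0.751 0.306 0.027] [0.734 0.284 0.022] [0.764 0.32  0.031]
```

View pics/top_scene.png

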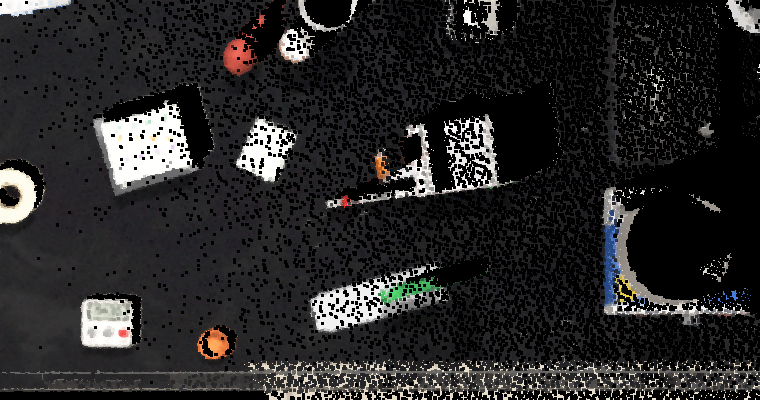

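Top map (1.25 mm/px): rack and plate at (150,145), smaller look-alike (265,150), lamp box (460,155), rider (345,200), lifter (380,295), orange cap (215,343), timer, tape. Now I'll fit rectangles and crop the two plates.

Run:
```python
from h import *
for n in("scene","side","wrist"):
    z=np.load(f'{n}0.npz');P,C,u,v=cloud(z['im'],z['d'],z);g=C.min(1)
    def box(nm,x0,x1,y0,y1,z0,z1,gmin=0,gmax=255):
        m=(P[:,0]>x0)&(P[:,0]<x1)&(P[:,1]>y0)&(P[:,1]<y1)&(P[:,2]>z0)&(P[:,2]<z1)&(g>=gmin)&(g<=gmax)
        if m.sum()<20: return print(n,nm,'few',m.sum())
        q=(P[m,:2]*1000).astype(np.float32);r=cv2.minAreaRect(q);print(n,nm,m.sum(),np.round(r[0],1),np.round(r[1],1),round(r[2],1),'z',np.median(P[m,2]).round(4))
    box('plate',.53,.70,.32,.50,.028,.040,120)
    box('small',.53,.70,.22,.32,.0,.012,120)
    box('rackbase',.53,.70,.32,.50,.004,.012,60)
    box('vribs',.5,.7,-.08,.1,.052,.062)
    box('vtop',.5,.7,-.08,.1,.036,.044,100)
    box('viewer',.5,.7,-.08,.092,.03,.062,60)
    box('blade',.36,.48,.05,.25,.001,.009,90)
    box('rail',.5,.58,.1,.24,.008,.03,60)
im=np.load('scene0.npz')['im']
cv2.imwrite('pics/crop1.png',np.hstack([cv2.resize(im[225:325,210:330],None,fx=3.3,fy=3.3,interpolation=2),cv2.resize(im[160:260,310:430],None,fx=3.3,fy=3.3,interpolation=2)]))
```

```text
scene plate 1540 [619.2 416.4] [ 87.7 105.1] 17.6 z 0.0336
scene small 502 [612.2 267.1] [56.5 71.5] 65.5 z 0.0023
scene rackbase 585 [618.7 418.7] [ 99.9 110.8] 16.9 z 0.0076
scene vribs 221 [607.4  26. ] [89.8 94.2] 7.5 z 0.0553
scene vtop 707 [606.3  30.8] [ 91.  131.8] 8.3 z 0.0397
scene viewer 1188 [606.6  28.8] [ 91.  127.8] 8.3 z 0.0408
scene blade 905 [426.3 129.4] [ 52.4 168.1] 15.0 z 0.0032
scene rail 157 [551.4 146.3] [11.9 92.8] 9.0 z 0.0213
side plate 1049 [617.8 417.8] [ 83.7 104.8] 17.0 z 0.0322
side small 217 [605.7 271.5] [55.5 72.7] 64.3 z 0.0008
side rackbase 496 [616.  421.2] [ 99.8 109.6] 16.8 z 0.0064
side vribs 72 [604.  27.] [89.1 92.3] 7.0 z 0.0531
side vtop 258 [602.6  35.2] [ 89.4 105.1] 8.8 z 0.0384
side viewer 532 [602.6  31.7] [ 89.9 126.3] 7.8 z 0.0412
side blade 178 [423.9 132.7] [ 50.4 158.8] 14.9 z 0.0016
side rail 90 [556.2 151.9] [30.  90.8] 10.5 z 0.0195
wrist plate few 0
wrist small few 0
wrist rackbase few 0
wrist vribs 1725 [604.8  24.8] [89.5 89.9] 7.8 z 0.0553
wrist vtop 9590 [604.1  32.2] [ 90.1 135.1] 7.8 z 0.0393
wrist viewer 11900 [604.4  29.9] [ 90.2 130.6] 7.8 z 0.0394
wrist blade 6094 [426.6 124.3] [ 51.4 153.6] 14.7 z 0.0027
wrist rail 1004 [550.3 143.7] [10.3 88.2] 7.6 z 0.0215
```

View pics/crop1.png

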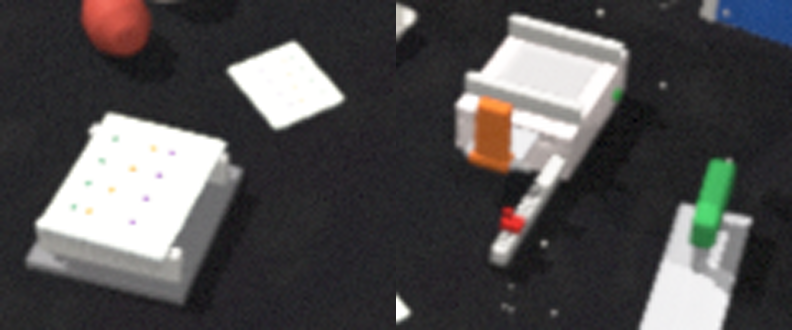

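View pics/wrist0.png

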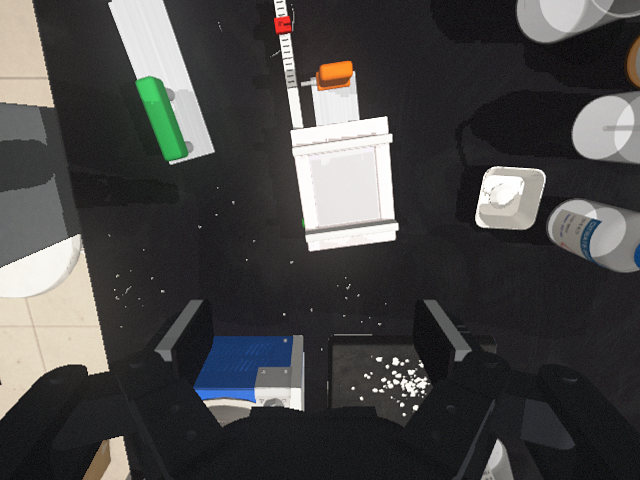

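The crop confirms it: the rack carries the 80x100 plate with spots, and the bench plate at (296,250) is only about 57x72, so it's the look-alike. The wrist view shows the lifter grip at (162,118), lamp box (345,183), handle (336,73) and rider (283,24).

Estimates (mm, yaw in degrees):

| Item | Position | Yaw |
|---|---|---|
| Lifter grip | (437, 87) | 105 |
| Rack | (618, 419) | 17 |
| Lamp box | (605, 25) | 7.8 |

Next I go above the lifter with a half turn to save j6 range.

Call:
play_rows(moves="17.4 -27.4 0 0 0 -6.5 0; 34.8 -54.8 0 0 0 -13 0; 52.2 -82.2 0 0 0 -19.5 0; 69.6 -109.6 0 0 0 -26 0; 87 -137 0 0 0 -32.5 0")

```text
time: 0.57
tcp_pos: [0.4365, 0.0876, 0.4043]
tcp_rot: [0.479, 0.878, -0.0, -0.0]
contact_force: [-0.1, 0.7, 0.4]
gripper_width: 0.0853
grip_force: 0.0
```

Run:
```python
from plant import r
s=r.sense();print(s['time'],s['tcp_pos'],s['tcp_rot'],s['joint_positions'])
```

```text
0.5667 [0.43649162 0.08755048 0.40428471] [ 4.78747083e-01  8.77952801e-01 -1.06472807e-04 -3.14501339e-04] [ 5.52327059e-02  1.15932626e-01 -2.63593276e-01  1.19191731e+00
  1.50116747e-04  1.05368685e+00]
```

Call:
play_rows(moves="0 0 0 0 0 -6.5 0; 0 0 0 0 0 -13 0; 0 0 0 0 0 -19.5 0; 0 0 0 0 0 -26 0; 0 0 0 0 0 -32.5 0")

```text
time: 0.98
tcp_pos: [0.4377, 0.0871, 0.4045]
tcp_rot: [0.214, 0.977, -0.0, -0.0]
contact_force: [0.7, 0.8, -0.2]
gripper_width: 0.0856
grip_force: 0.0
```

Call:
play_rows(moves="0 0 0 0 0 -6.5 0; 0 0 0 0 0 -13 0; 0 0 0 0 0 -19.5 0; 0 0 0 0 0 -26 0; 0 0 0 0 0 -32.5 0")

```text
time: 1.4
tcp_pos: [0.4378, 0.087, 0.4044]
tcp_rot: [-0.068, 0.998, -0.0, -0.0]
contact_force: [0.5, 0.1, -0.4]
gripper_width: 0.0854
grip_force: 0.0
```

Call:
play_rows(moves="0 0 0 0 0 -6.5 0; 0 0 0 0 0 -13 0; 0 0 0 0 0 -19.5 0; 0 0 0 0 0 -26 0; 0 0 0 0 0 -32.5 0")

```text
time: 1.82
tcp_pos: [0.4378, 0.087, 0.4044]
tcp_rot: [-0.345, 0.939, 0.0, -0.0]
contact_force: [0.8, 0.8, -0.3]
gripper_width: 0.0855
grip_force: 0.0
```

Call:
play_rows(moves="0 0 8 0 0 -6.5 0; 0 0 16 0 0 -13 0; 0 0 24 0 0 -19.5 0; 0 0 32 0 0 -26 0; 0 0 40 0 0 -32.5 0")

```text
time: 2.23
tcp_pos: [0.4378, 0.087, 0.3641]
tcp_rot: [-0.594, 0.805, 0.0, -0.0]
contact_force: [0.6, 0.3, 0.2]
gripper_width: 0.0849
grip_force: 0.0
```

Call:
play_rows(moves="0 0 8 0 0 -6.5 0; 0 0 16 0 0 -13 0; 0 0 24 0 0 -19.5 0; 0 0 32 0 0 -26 0; 0 0 40 0 0 -32.5 0")

```text
time: 2.65
tcp_pos: [0.4378, 0.087, 0.3241]
tcp_rot: [0.795, -0.607, -0.0, 0.0]
contact_force: [0.8, 0.8, -0.3]
gripper_width: 0.0854
grip_force: 0.0
```

Run:
```python
from plant import r
from h import *
s=r.sense();p=r.camera_params('wrist');im,d=r.camera('wrist')
print(s['time'],s['tcp_pos'],s['tcp_rot'],s['joint_positions'])
cv2.imwrite('pics/w1.png',im);np.savez('w1.npz',im=im,d=d,**p)
P,C,u,v=cloud(im,d,p);h=hand(P,C)
m=(h[:,0]>50)&(h[:,0]<75)&(h[:,1]>120)&(P[:,2]>.046)&(P[:,2]<.06)&(abs(P[:,0]-.43)<.08)&(abs(P[:,1]-.1)<.12)
print('bar',m.sum(),cv2.minAreaRect((P[m,:2]*1000).astype(np.float32)),np.median(P[m,2]))
m=(C.min(1)>90)&(P[:,2]>.0005)&(P[:,2]<.008)&(abs(P[:,0]-.43)<.06)&(abs(P[:,1]-.13)<.12)
print('blade',m.sum(),cv2.minAreaRect((P[m,:2]*1000).astype(np.float32)),np.median(P[m,2]))
```

```text
2.65 [0.43780058 0.08699315 0.32409653] [ 7.95052195e-01 -6.06540969e-01 -1.85292831e-04  1.63489475e-04] [ 5.38591837e-02  1.65452420e-01 -4.19819889e-01  9.86018158e-01
 -8.60127184e-06 -1.78432815e+00]
bar 2091 ((436.9523620605469, 85.5615463256836), (16.744840621948242, 70.69957733154297), 14.746001243591309) 0.051286326311732064
blade 6893 ((451.0619201660156, 117.35324096679688), (94.32559204101562, 201.36351013183594), 14.284917831420898) 0.0025911769676575107
```

View pics/w1.png

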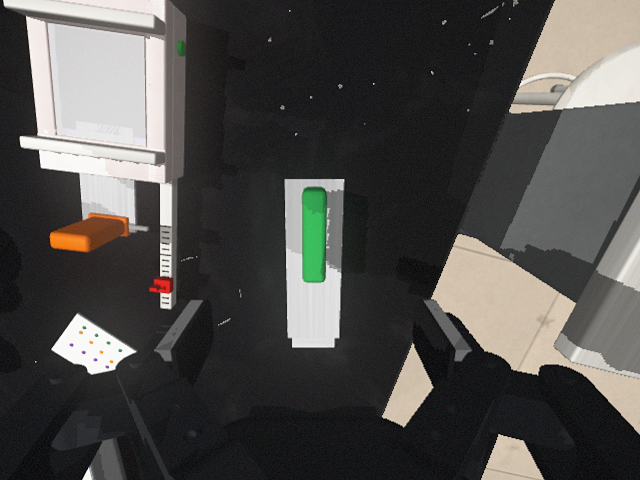

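The wrist view shows the green bar at (314,235), centred between the fingers, so I can grasp as it stands. Descend and close.

Call:
play_rows(moves="0 0 25 0 0 0 0; 0 0 50 0 0 0 0; 0 0 75 0 0 0 0; 0 0 100 0 0 0 0; 0 0 127 0 0 0 0")

```text
time: 3.12
tcp_pos: [0.4382, 0.087, 0.1972]
tcp_rot: [0.793, -0.61, 0.0, -0.0]
contact_force: [1.2, -0.3, 1.0]
gripper_width: 0.0854
grip_force: 0.0
```

Call:
play_rows(moves="0 0 0 0 0 0 1; 0 0 0 0 0 0 1; 0 0 0 0 0 0 1; 0 0 0 0 0 0 1; 0 0 0 0 0 0 1", newtons=90)

```text
time: 3.53
tcp_pos: [0.4392, 0.0871, 0.1993]
tcp_rot: [0.793, -0.609, 0.001, -0.001]
contact_force: [0.3, -0.1, 0.9]
gripper_width: 0.0252
grip_force: 0.0
```

Call:
play_rows(moves="0 0 0 0 0 0 1; 0 0 0 0 0 0 1; 0 0 0 0 0 0 1; 0 0 0 0 0 0 1; 0 0 0 0 0 0 1")

```text
time: 3.95
tcp_pos: [0.4391, 0.0871, 0.1994]
tcp_rot: [0.793, -0.609, 0.001, -0.001]
contact_force: [-1.0, -0.3, 7.1]
gripper_width: 0.0164
grip_force: 88.5
```

Call:
play_rows(moves="0 0 -12 0 0 0 1; 0 0 -25 0 0 0 1; 0 0 -40 0 0 0 1; 0 0 -55 0 0 0 1; 0 0 -70 0 0 0 1")

```text
time: 4.37
tcp_pos: [0.4379, 0.087, 0.2689]
tcp_rot: [0.793, -0.609, 0.0, -0.0]
contact_force: [0.2, -0.6, -1.2]
gripper_width: 0.0164
grip_force: 88.0
```

Run:
```python
from plant import r
from h import *
s=r.sense();p=r.camera_params('wrist');im,d=r.camera('wrist')
print(s['time'],s['tcp_pos'],s['tcp_rot'],s['gripper_width'],s['grip_force'],s['contact_force'])
np.savez('w2.npz',im=im,d=d,**p)
P,C,u,v=cloud(im,d,p);T=(P-s['tcp_pos'])@R.from_quat(s['tcp_rot']).as_matrix()
m=(abs(T[:,1])<.04)&(T[:,2]>.17)&(T[:,2]<.21)&(C.min(1)>80)
print(m.sum(),T[m].min(0).round(4),T[m].max(0).round(4),cv2.minAreaRect((T[m,:2]*1000).astype(np.float32)))
A=np.c_[T[m,:2],np.ones(m.sum())];print('plane',np.linalg.lstsq(A,T[m,2],rcond=None)[0])
```

```text
4.3667 [0.43792146 0.08700071 0.26893809] [ 7.93283323e-01 -6.08852584e-01  2.64666468e-04 -1.78125375e-04] 0.016425973862733294 88.02792549133301 [ 0.15264858 -0.60588164 -1.18668372]
5755 [-0.0846 -0.0255  0.17  ] [0.0382 0.0248 0.1992] ((-23.171344757080078, 0.041351318359375), (50.21586608886719, 122.7218246459961), 89.4989013671875)
plane [-0.00328093 -0.00175     0.19661673]
```

Grasped: width 16 mm, 88 N, the blade is level and the lifter origin is at TCP x,y with its underside 0.199 below. Now to the pre-insertion pose in front of the rack.

Call:
play_rows(moves="-39 -10.6 0 0 0 0 1; -79 -21.2 0 0 0 0 1; -119 -31.8 0 0 0 0 1; -159 -42.4 0 0 0 0 1; -198 -53 0 0 0 0 1")

```text
time: 4.83
tcp_pos: [0.4376, 0.2939, 0.2678]
tcp_rot: [0.793, -0.609, 0.0, -0.0]
contact_force: [1.2, -0.4, -1.2]
gripper_width: 0.0163
grip_force: 88.0
```

Call:
play_rows(moves="-14 -3.8 0 0 0 6 1; -28 -7.5 0 0 0 12 1; -42 -11.3 0 0 0 18 1; -56 -15 0 0 0 24 1; -70 -18.7 0 0 0 30 1")

```text
time: 5.25
tcp_pos: [0.4377, 0.3652, 0.2674]
tcp_rot: [-0.607, 0.795, -0.0, -0.0]
contact_force: [0.0, 0.6, -1.8]
gripper_width: 0.0165
grip_force: 88.2
```

Call:
play_rows(moves="0 0 0 0 0 6 1; 0 0 0 0 0 12 1; 0 0 0 0 0 18 1; 0 0 0 0 0 24 1; 0 0 0 0 0 30 1")

```text
time: 5.67
tcp_pos: [0.4378, 0.3644, 0.2674]
tcp_rot: [-0.38, 0.925, -0.0, -0.0]
contact_force: [0.9, -1.4, -1.7]
gripper_width: 0.0166
grip_force: 88.2
```

Call:
play_rows(moves="0 0 0 0 0 6 1; 0 0 0 0 0 12 1; 0 0 0 0 0 18 1; 0 0 0 0 0 24 1; 0 0 0 0 0 28 1")

```text
time: 6.08
tcp_pos: [0.4378, 0.3644, 0.2674]
tcp_rot: [-0.145, 0.989, -0.0, -0.0]
contact_force: [-0.7, -0.7, -2.0]
gripper_width: 0.0165
grip_force: 88.2
```

```bash
cat >> h.py <<'E'
def plan(s,x,y,z,yaw):
    # needed tool-frame shift (mm) and turn (deg) for lifter target (mm,deg); TCP z
    M=R.from_quat(s['tcp_rot']);t=M.inv().apply(np.array([x,y,z])-1000*np.array(s['tcp_pos']))
    c=np.degrees(np.arctan2(-M.as_matrix()[1,0],-M.as_matrix()[0,0]))
    return t.round(1),'rz',round(c-yaw,2),'now',(1000*np.array(s['tcp_pos'])).round(1),round(c,2)
E
python3 - <<'E'
from plant import r
from h import *
s=r.sense();print(s['time'],s['joint_positions'].round(2));print(plan(s,438.6,364.2,219.5,17))
for n in('scene','side'):
    p=r.camera_params(n);im,d=r.camera(n);np.savez(n+'1.npz',im=im,d=d,**p);P,C,u,v=cloud(im,d,p);g=C.min(1)
    def box(nm,x0,x1,y0,y1,z0,z1,gmin):
        m=(P[:,0]>x0)&(P[:,0]<x1)&(P[:,1]>y0)&(P[:,1]<y1)&(P[:,2]>z0)&(P[:,2]<z1)&(g>gmin)
        if m.sum()<20: return print(n,nm,'few',m.sum())
        print(n,nm,m.sum(),cv2.minAreaRect((P[m,:2]*1000).astype(np.float32)),np.median(P[m,2]))
    box('blade',.38,.64,.3,.48,.060,.080,80)
    box('base',.53,.70,.32,.50,.004,.012,60)
    box('plate',.53,.70,.32,.50,.0315,.040,120)
    cv2.imwrite(f'pics/{n}1.png',cv2.resize(im[150:350,160:460] if n=='scene' else im[200:370,200:455],None,fx=2.5,fy=2.5))
E
```

```text
6.0833 [ 0.58  0.44 -0.19  0.94 -0.    0.29]
(array([-0.7, -0.4, 47.9]), 'rz', np.float64(-0.28), 'now', array([437.8, 364.4, 267.4]), np.float64(16.72))
scene blade 1509 ((481.7244873046875, 376.47235107421875), (163.98123168945312, 54.62493133544922), 17.068546295166016) 0.07067194999069577
scene base 547 ((621.1826171875, 420.23809814453125), (106.01057434082031, 110.27286529541016), 16.669950485229492) 0.007427011441669408
scene plate 1406 ((619.2522583007812, 417.2962341308594), (80.82380676269531, 102.90230560302734), 14.740593910217285) 0.03371101369552701
side blade 902 ((478.36676025390625, 377.81781005859375), (165.2744598388672, 55.79203796386719), 16.580394744873047) 0.06900767536131
side base 491 ((615.6376953125, 420.7585754394531), (100.74755859375, 111.70121765136719), 16.658313751220703) 0.006444210526204491
side plate 801 ((616.6063232421875, 419.25445556640625), (79.0660629272461, 102.8934555053711), 14.10977554321289) 0.032324411372158864
```

View pics/scene1.png

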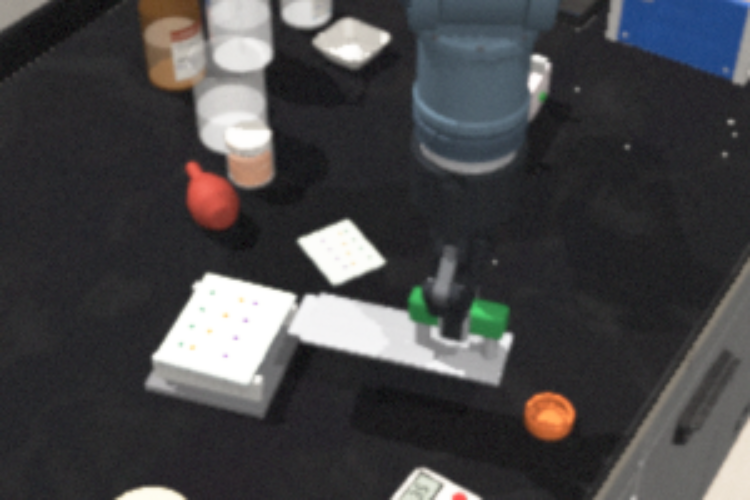

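The view shows the blade in line with the rack gap and the tip just before the plate. After removing camera bias the plate is at (617.8, 418.2) mm, yaw about 14.5°; the blade's line is 1.5 mm off the rack's middle. I'll lower 51, advance 105, then lift.

Call:
play_rows(moves="0 0 12 0 0 0 1; 0 0 25 0 0 0 1; 0 0 38 0 0 0 1; 0 0 51 0 0 0 1; 0 0 51 0 0 0 1")

```text
time: 6.6
tcp_pos: [0.4367, 0.3636, 0.214]
tcp_rot: [-0.149, 0.989, -0.001, -0.002]
contact_force: [-1.5, -0.1, -1.1]
gripper_width: 0.0167
grip_force: 88.1
```

Call:
play_rows(moves="-10 0 0 0 0 0 1; -20 0 0 0 0 0 1; -30 0 0 0 0 0 1; -40 0 0 0 0 0 1; -50 0 0 0 0 0 1")

```text
time: 7.02
tcp_pos: [0.4863, 0.3793, 0.2174]
tcp_rot: [-0.149, 0.989, 0.0, 0.0]
contact_force: [-0.5, 0.0, -1.5]
gripper_width: 0.0164
grip_force: 88.1
```

Call:
play_rows(moves="-12 0 0 0 0 0 1; -24 0 0 0 0 0 1; -36 0 0 0 0 0 1; -48 0 0 0 0 0 1; -55 0 0 0 0 0 1")

```text
time: 7.43
tcp_pos: [0.5396, 0.3955, 0.2175]
tcp_rot: [-0.148, 0.989, 0.0, 0.001]
contact_force: [-0.7, 0.3, -2.0]
gripper_width: 0.0166
grip_force: 88.1
```

Run:
```python
from plant import r
from h import *
s=r.sense();print(plan(s,538.6,393,245,16.7),s['contact_force'])
im,d=r.camera('scene');p=r.camera_params('scene')
P,C,u,v=cloud(im,d,p);m=(abs(P[:,0]-.615)<.085)&(abs(P[:,1]-.41)<.09)&(P[:,2]>.0315)&(P[:,2]<.04)&(C.min(1)>120)
print(m.sum(),cv2.minAreaRect((P[m,:2]*1000).astype(np.float32)))
cv2.imwrite('pics/s2.png',cv2.resize(im[220:340,180:400],None,fx=3.5,fy=3.5))
```

```text
(array([  1.7,  -2.1, -27.5]), 'rz', np.float64(0.35), 'now', array([539.6, 395.5, 217.5]), np.float64(17.05)) [-0.65546403  0.30048304 -2.02498384]
1351 ((609.2826538085938, 415.01593017578125), (100.84423828125, 103.076416015625), 14.28280258178711)
```

View pics/s2.png

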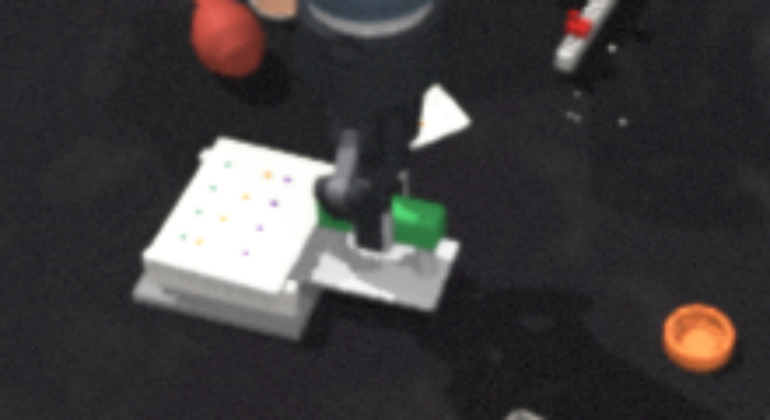

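Picture: the blade is under the plate, and plate and rack are undisturbed. Lift gently.

Call:
play_rows(moves="0 0 -3 0 0 0 1; 0 0 -6 0 0 0 1; 0 0 -9 0 0 0 1; 0 0 -11 0 0 0 1; 0 0 -13 0 0 0 1")

```text
time: 7.9
tcp_pos: [0.5379, 0.3951, 0.2302]
tcp_rot: [-0.148, 0.989, -0.0, -0.0]
contact_force: [0.0, -0.1, -2.0]
gripper_width: 0.0163
grip_force: 88.1
```

Call:
play_rows(moves="0 0 -8 0 0 0 1; 0 0 -20 0 0 0 1; 0 0 -34 0 0 0 1; 0 0 -48 0 0 0 1; 0 0 -57 0 0 0 1")

```text
time: 8.32
tcp_pos: [0.5385, 0.3953, 0.2889]
tcp_rot: [-0.148, 0.989, 0.0, 0.001]
contact_force: [0.2, -0.1, -1.9]
gripper_width: 0.0163
grip_force: 88.0
```

Run:
```python
from plant import r
from h import *
s=r.sense();print(s['time'],plan(s,0,0,0,0),s['contact_force'])
for n,b in(('scene',np.array([1.8,-.6])),('side',np.array([-1.5,.7]))):
    im,d=r.camera(n);p=r.camera_params(n)
    P,C,u,v=cloud(im,d,p);m=(abs(P[:,0]-.625)<.085)&(abs(P[:,1]-.42)<.09)&(P[:,2]>.08)&(P[:,2]<.11)&(C.min(1)>120)
    q=P[m];A=np.c_[q[:,:2],np.ones(len(q))];c=np.linalg.lstsq(A,q[:,2],rcond=None)[0]
    a=cv2.minAreaRect((q[:,:2]*1000).astype(np.float32));M=R.from_quat(s['tcp_rot']).as_matrix()
    print(n,m.sum(),a,np.median(q[:,2]),'slope',c[:2]); e=np.array(a[0])-b-1000*np.array(s['tcp_pos'])[:2]
    print('plate in lifter',-(M[:2,0]@e))
```

```text
8.3167 (array([ 631.1, -220.6,  287.6]), 'rz', np.float64(17.01), 'now', array([538.5, 395.3, 288.9]), np.float64(17.01)) [ 0.16964294 -0.07662369 -1.91851727]
scene 1840 ((598.8388061523438, 411.7559814453125), (130.97885131835938, 101.65071868896484), 15.545984268188477) 0.09578818405086534 slope [0.02833774 0.00415809]
plate in lifter 61.00077710200818
side 1232 ((597.812255859375, 415.79339599609375), (128.8885498046875, 105.28543090820312), 11.53686809539795) 0.09640182413620246 slope [0.02326444 0.00365386]
plate in lifter 63.975498795771436
```

The plate is raised with its top at about 96 mm. Carry it to above the lamp box with gentle ramps, clearing the 82 mm handle.

Call:
play_rows(moves="1.6 -4.7 -3 0 0 0 1; 4.9 -14.2 -8 0 0 0 1; 9.8 -28.4 -14 0 0 0 1; 16.3 -47.3 -18 0 0 0 1; 24.1 -70 -20 0 0 0 1")

```text
time: 8.83
tcp_pos: [0.5355, 0.3198, 0.3071]
tcp_rot: [-0.148, 0.989, -0.0, 0.0]
contact_force: [0.2, 0.0, -2.5]
gripper_width: 0.0168
grip_force: 88.0
```

Call:
play_rows(moves="8.2 -23.6 0 0 0 0 1; 16.3 -47.3 0 0 0 0 1; 24.5 -70.9 0 0 0 0 1; 32.6 -94.5 0 0 0 0 1; 40.8 -118.2 0 0 0 0 1")

```text
time: 9.25
tcp_pos: [0.5304, 0.1936, 0.3067]
tcp_rot: [-0.147, 0.989, -0.0, -0.0]
contact_force: [-0.2, 0.1, -2.2]
gripper_width: 0.0164
grip_force: 88.0
```

Call:
play_rows(moves="7.2 -20.8 0 0 0 0 1; 14.4 -41.6 0 0 0 0 1; 21.5 -62.4 0 0 0 0 1; 28.7 -83.2 0 0 0 0 1; 35.9 -104 0 0 0 0 1")

```text
time: 9.67
tcp_pos: [0.5262, 0.0839, 0.3067]
tcp_rot: [-0.147, 0.989, -0.0, -0.0]
contact_force: [0.9, 0.6, -2.3]
gripper_width: 0.0163
grip_force: 88.0
```

Call:
play_rows(moves="7.5 -21.7 0 0 0 0 1; 14 -40.6 0 0 0 0 1; 18.9 -54.8 0 0 0 0 1; 22.2 -64.3 0 0 0 0 1; 23.7 -68.7 0 0 0 0 1")

```text
time: 10.08
tcp_pos: [0.524, 0.0116, 0.3068]
tcp_rot: [-0.147, 0.989, -0.0, -0.0]
contact_force: [0.1, -0.0, -1.7]
gripper_width: 0.0165
grip_force: 88.0
```

Call:
play_rows(moves="0 0 0 0 0 1 1; 0 0 0 0 0 3 1; 0 0 0 0 0 5 1; 0 0 0 0 0 6.8 1; 0 0 0 0 0 7.5 1")

```text
time: 10.5
tcp_pos: [0.5246, 0.0144, 0.3067]
tcp_rot: [-0.083, 0.997, 0.0, -0.0]
contact_force: [-0.8, 0.8, -1.9]
gripper_width: 0.0163
grip_force: 88.2
```

Run:
```python
from plant import r
from h import *
s=r.sense();print(s['time'],plan(s,525,13.8,309,9.5),s['contact_force'])
for n,b in(('scene',np.array([1.8,-.6])),('side',np.array([-1.5,.7]))):
    im,d=r.camera(n);p=r.camera_params(n);np.savez(n+'3.npz',im=im,d=d,**p)
    P,C,u,v=cloud(im,d,p);w=(abs(P[:,0]-.6)<.1)&(abs(P[:,1]-.03)<.085)
    m=w&(P[:,2]>.112)&(P[:,2]<.125)&(C.min(1)>110)
    if m.sum()>20:
        a=cv2.minAreaRect((P[m,:2]*1000).astype(np.float32));print(n,m.sum(),np.array(a[0])-b,a[1:],np.median(P[m,2]))
    if n=='scene':cv2.imwrite('pics/s3.png',cv2.resize(im[120:270,270:470],None,fx=3.8,fy=3.8))
```

```text
10.5 (array([-0.3, -0.6, -2.3]), 'rz', np.float64(-0.02), 'now', array([524.6,  14.4, 306.7]), np.float64(9.48)) [-0.76140309  0.76496671 -1.94723712]
scene 816 [573.22099609  22.12233887] ((149.12445068359375, 102.90234375), 8.367777824401855) 0.11423677063643412
side 139 [574.13903809  29.49077301] ((145.3950653076172, 98.82484436035156), 3.0112876892089844) 0.11252138630229638
```

View pics/s3.png

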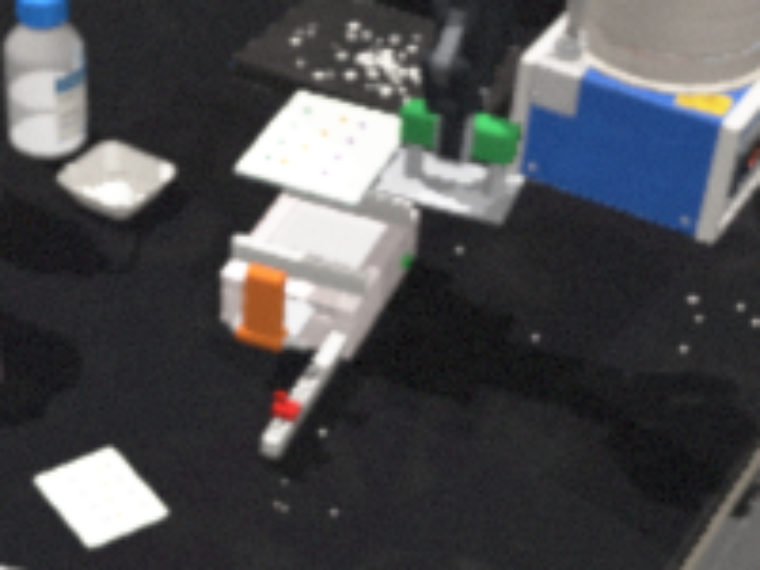

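The plate sits on the blade at about (320,148) in the crop and the lamp box is beneath. I'll isolate the white plate from the greyer blade for its pose.

Run:
```python
from h import *
for n,b in(('scene',np.array([1.8,-.6])),('side',np.array([-1.5,.7]))):
  z=np.load(n+'3.npz');P,C,u,v=cloud(z['im'],z['d'],z)
  w=(abs(P[:,0]-.6)<.1)&(abs(P[:,1]-.03)<.085)&(P[:,2]>.105)&(P[:,2]<.125)
  print(n,np.percentile(C[w].min(1),[5,25,50,75,95]))
  for t in(195,210,225):
    m=w&(C.min(1)>t);L=np.zeros(z['d'].shape,np.uint8);L[v[m],u[m]]=255
    L=cv2.morphologyEx(cv2.morphologyEx(L,cv2.MORPH_CLOSE,np.ones((3,3))),cv2.MORPH_OPEN,np.ones((5,5)))
    m=w&(L[v,u]>0)
    if m.sum()<50:continue
    a=cv2.minAreaRect((P[m,:2]*1000).astype(np.float32));print(t,m.sum(),np.round(np.array(a[0])-b,1),np.round(a[1],1),round(a[2],1),np.median(P[m,2]).round(4))
```

```text
scene [142. 218. 250. 254. 255.]
195 861 [592.4  24.6] [110.2 102.9] 7.0 0.114
210 826 [598.6  25. ] [ 97.5 102.8] 8.0 0.114
225 748 [606.   26.3] [ 81.1 102.5] 6.0 0.1142
side [149. 197. 245. 253. 255.]
195 378 [580.9  21.9] [136.3 105.3] 8.7 0.1116
210 332 [602.3  25.2] [ 91.1 105.5] 1.5 0.1117
225 304 [608.7  24.5] [ 80.3 102.5] 7.7 0.1117
```

Plate at (606, 26), yaw about 7°, against a target of (605.5, 26) at 7.8°. Lower it onto the ribs.

Call:
play_rows(moves="0 0 8 0 0 0 1; 0 0 22 0 0 0 1; 0 0 36 0 0 0 1; 0 0 44 0 0 0 1; 0 0 48 0 0 0 1")

```text
time: 11.02
tcp_pos: [0.5239, 0.0138, 0.2569]
tcp_rot: [-0.083, 0.997, 0.0, -0.001]
contact_force: [-0.1, 0.1, -2.2]
gripper_width: 0.0165
grip_force: 88.1
```

Call:
play_rows(moves="0 0 2 0 0 0 1; 0 0 4 0 0 0 1; 0 0 6 0 0 0 1; 0 0 8 0 0 0 1; 0 0 11 0 0 0 1")

```text
time: 11.43
tcp_pos: [0.5253, 0.0135, 0.2483]
tcp_rot: [-0.083, 0.997, -0.0, 0.001]
contact_force: [0.4, -0.0, -2.2]
gripper_width: 0.0166
grip_force: 88.1
```

Run:
```python
from plant import r
from h import *
s=r.sense();print(s['time'],plan(s,525,13.8,246.5,9.5),s['contact_force'])
for n,b in(('scene',np.array([1.8,-.6])),('side',np.array([-1.5,.7]))):
  im,d=r.camera(n);z=r.camera_params(n);P,C,u,v=cloud(im,d,z)
  w=(abs(P[:,0]-.6)<.1)&(abs(P[:,1]-.03)<.085)&(P[:,2]>.05)&(P[:,2]<.07)
  for t in(210,225,235):
    m=w&(C.min(1)>t);L=np.zeros(d.shape,np.uint8);L[v[m],u[m]]=255
    L=cv2.morphologyEx(cv2.morphologyEx(L,cv2.MORPH_CLOSE,np.ones((3,3))),cv2.MORPH_OPEN,np.ones((5,5)))
    m=w&(L[v,u]>0)
    if m.sum()<50:continue
    a=cv2.minAreaRect((P[m,:2]*1000).astype(np.float32));print(n,t,m.sum(),np.round(np.array(a[0])-b,1),np.round(a[1],1),round(a[2],1),np.median(P[m,2]).round(4))
  q=w&(C.min(1)<190)&(P[:,0]<.55);print('bladetop',q.sum(),np.median(P[q,2]) if q.any() else 0)
```

```text
11.4333 (array([0.3, 0.3, 1.8]), 'rz', np.float64(-0.0), 'now', array([525.3,  13.5, 248.3]), np.float64(9.5)) [ 0.36279957 -0.00637632 -2.22486916]
scene 210 764 [607.3  26.3] [ 80.1 104. ] 8.4 0.06
scene 225 741 [607.5  26.9] [ 79.3 100.6] 9.4 0.06
scene 235 723 [608.1  26.9] [78.7 99. ] 7.2 0.0601
bladetop 138 0.052398437694752935
side 210 294 [608.   25.8] [ 79.4 105.4] 5.4 0.0577
side 225 289 [607.7  25.9] [ 79.7 104. ] 6.6 0.0577
side 235 283 [608.4  25.7] [ 78.  103.9] 7.5 0.0577
bladetop 26 0.05760337761912916
```

The plate rests on the ribs (top at 60 mm, centred within about 2 mm), with a gap below it to the blade. Lower 2.5 mm more, then draw out 115 mm.

Call:
play_rows(moves="0 0 1 0 0 0 1; 0 0 2 0 0 0 1; 0 0 2.5 0 0 0 1; 2 0 2.5 0 0 0 1; 5 0 2.5 0 0 0 1")

```text
time: 11.95
tcp_pos: [0.5199, 0.0128, 0.2453]
tcp_rot: [-0.083, 0.997, -0.0, 0.0]
contact_force: [0.2, 0.6, -1.0]
gripper_width: 0.0163
grip_force: 88.1
```

Call:
play_rows(moves="6 0 0 0 0 0 1; 14 0 0 0 0 0 1; 24 0 0 0 0 0 1; 36 0 0 0 0 0 1; 48 0 0 0 0 0 1")

```text
time: 12.37
tcp_pos: [0.4713, 0.0047, 0.2452]
tcp_rot: [-0.083, 0.997, -0.0, -0.0]
contact_force: [-0.9, 0.2, -1.1]
gripper_width: 0.0168
grip_force: 88.1
```

Call:
play_rows(moves="14 0 0 0 0 0 1; 28 0 0 0 0 0 1; 42 0 0 0 0 0 1; 54 0 0 0 0 0 1; 62 0 0 0 0 0 1")

```text
time: 12.78
tcp_pos: [0.4092, -0.0054, 0.245]
tcp_rot: [-0.083, 0.997, 0.0, -0.001]
contact_force: [-0.7, -0.4, -0.2]
gripper_width: 0.0166
grip_force: 88.1
```

Run:
```python
from plant import r
from h import *
s=r.sense();print(s['time'],plan(s,411,-5,200,9.5),s['contact_force'])
for n,b in(('scene',np.array([1.8,-.6])),):
  im,d=r.camera(n);z=r.camera_params(n);P,C,u,v=cloud(im,d,z)
  w=(abs(P[:,0]-.6)<.1)&(abs(P[:,1]-.03)<.085)&(P[:,2]>.05)&(P[:,2]<.07)&(C.min(1)>215)
  a=cv2.minAreaRect((P[w,:2]*1000).astype(np.float32));print(w.sum(),np.array(a[0])-b,a,np.median(P[w,2]))
  w=(P[:,0]>.33)&(P[:,0]<.57)&(abs(P[:,1])<.07)&(P[:,2]>.035)&(P[:,2]<.06)&(C.min(1)>90)
  a=cv2.minAreaRect((P[w,:2]*1000).astype(np.float32));print('blade',np.array(a[0])-b,a,np.median(P[w,2]))
```

```text
12.7833 (array([-1.9,  0.1, 45. ]), 'rz', np.float64(-0.02), 'now', array([409.2,  -5.4, 245. ]), np.float64(9.48)) [-0.68399687 -0.37753761 -0.15020336]
821 [574.08293457  19.64455566] ((575.8829345703125, 19.0445556640625), (149.49400329589844, 103.31648254394531), 8.208878517150879) 0.05992739691768865
blade [469.51280518  16.23855362] ((471.31280517578125, 15.638553619384766), (201.0841522216797, 98.48948669433594), 2.9188284873962402) 0.04850290265535321
```

Call:
play_rows(moves="0 0 12 0 0 0 1; 0 0 26 0 0 0 1; 0 0 36 0 0 0 1; 0 0 42 0 0 0 1; 0 0 44 0 0 0 1")

```text
time: 13.25
tcp_pos: [0.411, -0.0053, 0.2005]
tcp_rot: [-0.083, 0.997, 0.0, -0.001]
contact_force: [-0.5, 0.4, -1.1]
gripper_width: 0.0167
grip_force: 88.1
```

Call:
play_rows(moves="0 0 0.7 0 0 0 1; 0 0 1.4 0 0 0 1; 0 0 1.4 0 0 0 0.5; 0 0 1.4 0 0 0 0; 0 0 1.4 0 0 0 0")

```text
time: 13.67
tcp_pos: [0.4119, -0.0055, 0.2004]
tcp_rot: [-0.083, 0.997, -0.0, 0.001]
contact_force: [-0.1, 0.1, 0.5]
gripper_width: 0.0522
grip_force: 0.0
```

Call:
play_rows(moves="0 0 0 0 0 0 0; 0 0 0 0 0 0 0; 0 0 0 0 0 0 0; 0 0 0 0 0 0 0; 0 0 0 0 0 0 0")

```text
time: 14.08
tcp_pos: [0.4114, -0.0054, 0.1998]
tcp_rot: [-0.083, 0.997, -0.0, 0.0]
contact_force: [-0.8, -0.3, 0.6]
gripper_width: 0.0856
grip_force: 0.0
```

Call:
play_rows(moves="0 0 -15 0 0 0 0; 0 0 -45 0 0 0 0; 0 0 -80 0 0 0 0; 0 0 -110 0 0 0 0; 0 0 -130 0 0 0 0")

```text
time: 14.5
tcp_pos: [0.4119, -0.0055, 0.3327]
tcp_rot: [-0.083, 0.997, -0.0, 0.002]
contact_force: [1.0, -0.8, 0.1]
gripper_width: 0.0849
grip_force: 0.0
```

Run:
```python
from plant import r
from h import *
s=r.sense();print(s['time'],plan(s,0,0,0,0),s['joint_positions'].round(2))
p=r.camera_params('wrist');im,d=r.camera('wrist');P,C,u,v=cloud(im,d,p)
w=(P[:,0]>.33)&(P[:,0]<.57)&(abs(P[:,1])<.09)&(P[:,2]>-.005)&(P[:,2]<.01)&(C.min(1)>90)
q=P[w];print('blade',w.sum(),cv2.minAreaRect((q[:,:2]*1000).astype(np.float32)),np.median(q[:,2]),np.linalg.lstsq(np.c_[q[:,:2],np.ones(len(q))],q[:,2],rcond=None)[0])
for n,b in(('scene',np.array([1.8,-.6])),('side',np.array([-1.5,.7]))):
  im,d=r.camera(n);np.savez(n+'4.npz',im=im,d=d,**r.camera_params(n));P,C,u,v=cloud(im,d,r.camera_params(n))
  w=(abs(P[:,0]-.607)<.06)&(abs(P[:,1]-.026)<.07)&(P[:,2]>.054)&(P[:,2]<.066)&(C.min(1)>215)
  a=cv2.minAreaRect((P[w,:2]*1000).astype(np.float32));print(n,w.sum(),np.array(a[0])-b,a[1:],np.median(P[w,2]))
  if n=='scene':cv2.imwrite('pics/s4.png',cv2.resize(im[120:270,270:470],None,fx=3.8,fy=3.8))
```

```text
14.5 (array([406.4,  73.7, 331.4]), 'rz', np.float64(9.5), 'now', array([411.9,  -5.5, 332.7]), np.float64(9.5)) [-0.17  0.09 -0.49  0.99 -0.   -0.33]
blade 7478 ((449.0919189453125, -2.2715225219726562), (230.54351806640625, 155.48373413085938), 6.751814365386963) 0.00251050022931409 [ 0.00869267  0.00034716 -0.00138432]
scene 795 [605.01420898  25.5402504 ] ((86.35552215576172, 102.86534881591797), 8.114834785461426) 0.05997016241862909
side 318 [607.75500488  24.35675507] ((80.22976684570312, 105.49469757080078), 7.3119001388549805) 0.057550830086376265
```

View pics/s4.png

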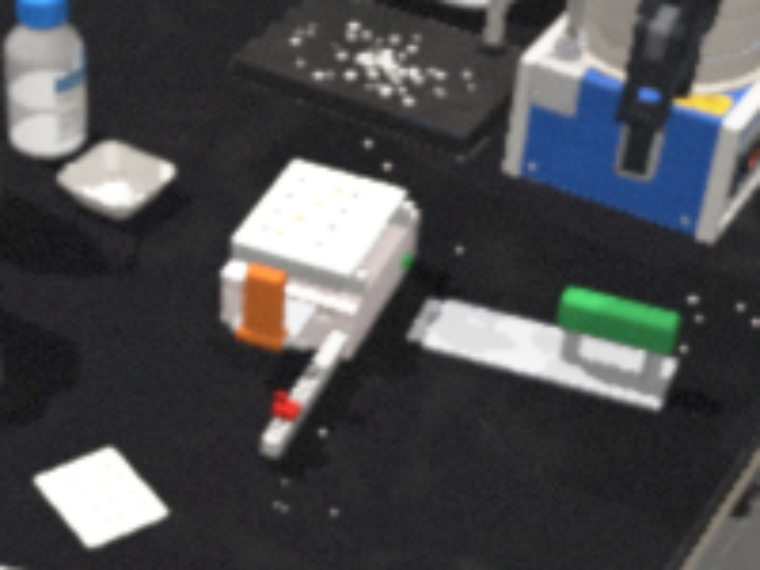

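The plate is laid squarely on the ribs and the lifter is flat and clear of the lamp box. Now go above the shutter handle.

Call:
play_rows(moves="-12 6 0 0 0 0 0; -34 17 0 0 0 0 0; -60 29 0 0 0 0 0; -86 42 0 0 0 0 0; -112 55 0 0 0 0 0")

```text
time: 15.07
tcp_pos: [0.5135, 0.0687, 0.3276]
tcp_rot: [-0.083, 0.997, 0.0, -0.002]
contact_force: [-0.3, -1.2, 0.8]
gripper_width: 0.0853
grip_force: 0.0
```

Call:
play_rows(moves="-26 13 3 0 0 0.5 0; -50 24 6 0 0 1 0; -70 34 9 0 0 1.4 0; -82 40 12 0 0 1.7 0; -87 42 13 0 0 1.7 0.4")

```text
time: 15.48
tcp_pos: [0.5926, 0.125, 0.3135]
tcp_rot: [-0.069, 0.998, 0.0, -0.002]
contact_force: [-0.2, 0.0, 0.8]
gripper_width: 0.0753
grip_force: 0.0
```

Run:
```python
from plant import r
from h import *
s=r.sense();p=r.camera_params('wrist');im,d=r.camera('wrist');P,C,u,v=cloud(im,d,p)
print(s['time'],plan(s,592,123,221,7.8),s['gripper_width']);np.savez('w5.npz',im=im,d=d,**p);cv2.imwrite('pics/w5.png',im)
h=hand(P,C);V=R.from_euler('z',7.8,degrees=True).as_matrix();Q=P.copy();Q[:,:2]-=[.6055,.0255];Q=1000*Q@V
w=(abs(Q[:,0])<100)&(Q[:,1]<200)&(Q[:,1]>0)
for n,m in dict(orange=(h[:,0]<16)&(h[:,0]>4)&(h[:,1]>170)&(h[:,2]>100)&(Q[:,2]>76),red=((h[:,0]<4)|(h[:,0]>174))&(h[:,1]>150)&(h[:,2]>80)&(Q[:,2]>18)).items():
    m&=w;q=Q[m];print(n,m.sum(),np.percentile(q,[2,50,98],axis=0).round(1).tolist(),u[m].mean(),v[m].mean())
m=w&((h[:,0]<4)|(h[:,0]>174))&(h[:,1]>150)&(Q[:,2]>27)
print('fin',m.sum(),np.percentile(Q[m],[2,50,98],axis=0).round(1).tolist())
```

```text
15.4833 (array([ 0.6, -2. , 92.5]), 'rz', np.float64(0.09), 'now', array([592.6, 125. , 313.5]), np.float64(7.89)) 0.07531558104883573
orange 685 [[-13.2, 91.8, 78.5], [-1.7, 97.0, 81.2], [10.5, 102.5, 82.6]] 307.3839416058394 256.4131386861314
red 310 [[-45.3, 141.5, 27.9], [-38.8, 146.7, 29.7], [-32.0, 152.8, 37.1]] 376.26774193548385 184.98709677419356
fin 336 [[-45.9, 141.3, 27.7], [-38.8, 146.5, 29.6], [-31.9, 152.8, 37.5]]
```

View pics/w5.png

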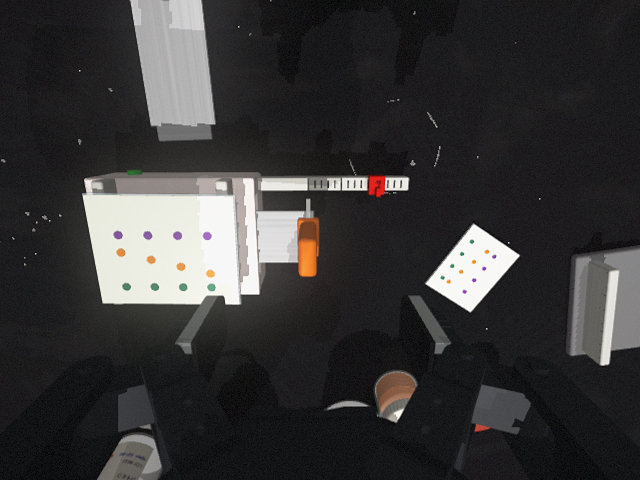

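The wrist view shows handle top (308,247), pointer (308,208) on the strip, and red rider (377,185). In the lamp box frame the handle is at y≈97 and the rider at y≈147, so the pull is about 50 mm. Pre-close, then descend.

Call:
play_rows(moves="0 -1 0 0 0 0 0.55; 0 -2 0 0 0 0 0.55; 0 -3 0 0 0 0 0.55; 0 -3 0 0 0 0 0.55; 0 -3 0 0 0 0 0.55")

```text
time: 15.95
tcp_pos: [0.5917, 0.1196, 0.3172]
tcp_rot: [-0.068, 0.998, -0.0, 0.0]
contact_force: [-0.1, -0.6, -0.3]
gripper_width: 0.038
grip_force: 0.0
```

Run:
```python
from plant import r
from h import *
s=r.sense();print(s['time'],plan(s,591,121.7,221,7.8),s['gripper_width'])
z=np.load('w5.npz');im=z['im'];P,C,u,v=cloud(im,z['d'],z);h=hand(P,C)
V=R.from_euler('z',7.8,degrees=True).as_matrix();Q=P.copy();Q[:,:2]-=[.6055,.0255];Q=1000*Q@V
m=((h[:,0]<4)|(h[:,0]>174))&(h[:,1]>150)&(abs(Q[:,0]+39)<12)&(abs(Q[:,1]-147)<12)
for a in range(-48,-26,2):
    k=m&(Q[:,0]>=a)&(Q[:,0]<a+2)
    if k.sum()>3:print(a,k.sum(),np.percentile(Q[k],[5,50,95],axis=0)[:,1:].round(1).tolist())
```

```text
15.95 (array([ 0.4,  2.2, 96.2]), 'rz', np.float64(-0.05), 'now', array([591.7, 119.6, 317.2]), np.float64(7.75)) 0.038046017615205915
-46 49 [[141.7, 27.6], [146.7, 29.0], [151.8, 30.8]]
-44 53 [[141.8, -0.3], [147.6, 29.3], [152.5, 30.4]]
-42 50 [[141.8, 28.2], [146.9, 29.6], [152.4, 30.8]]
-40 48 [[141.5, 28.5], [146.9, 29.6], [152.4, 30.8]]
-38 47 [[141.6, 27.9], [146.5, 30.2], [152.2, 37.1]]
-36 47 [[141.6, 28.6], [145.8, 30.1], [152.9, 37.1]]
-34 38 [[141.4, 28.0], [145.9, 30.1], [151.9, 37.2]]
-32 7 [[143.6, 27.4], [145.9, 28.6], [151.8, 28.8]]
```

Call:
play_rows(moves="0 2 20 0 0 0 0.55; 0 2 42 0 0 0 0.55; 0 2 64 0 0 0 0.55; 0 2 84 0 0 0 0.55; 0 2 96 0 0 0 0.55")

```text
time: 16.37
tcp_pos: [0.5907, 0.1218, 0.2189]
tcp_rot: [-0.068, 0.998, -0.0, -0.001]
contact_force: [0.3, 0.0, -0.9]
gripper_width: 0.0381
grip_force: 0.0
```

Call:
play_rows(moves="0 0 0 0 0 0 1; 0 0 0 0 0 0 1; 0 0 0 0 0 0 1; 0 0 0 0 0 0 1; 0 0 0 0 0 0 1", newtons=90)

```text
time: 16.78
tcp_pos: [0.5916, 0.1217, 0.2213]
tcp_rot: [-0.068, 0.998, -0.001, -0.0]
contact_force: [-1.4, -3.5, -2.0]
gripper_width: 0.0107
grip_force: 88.2
```

Run:
```python
from plant import r
from h import *
s=r.sense();print(s['time'],plan(s,591,121.7,221,7.8),s['gripper_width'],s['grip_force'],s['contact_force'])
```

```text
16.7833 (array([0.6, 0.1, 0.3]), 'rz', np.float64(-0.01), 'now', array([591.6, 121.7, 221.3]), np.float64(7.79)) 0.01067092014608982 88.24984788894653 [-1.40334258 -3.54165787 -2.03964769]
```

Handle gripped at 88 N. Pull 49 mm along tool y.

Call:
play_rows(moves="0 6 0 0 0 0 1; 0 16 0 0 0 0 1; 0 27 0 0 0 0 1; 0 37 0 0 0 0 1; 0 44 0 0 0 0 1")

```text
time: 17.2
tcp_pos: [0.5855, 0.1649, 0.2213]
tcp_rot: [-0.068, 0.998, -0.002, -0.0]
contact_force: [-1.8, -10.7, -0.9]
gripper_width: 0.0106
grip_force: 88.5
```

Call:
play_rows(moves="0 2 0 0 0 0 1; 0 4 0 0 0 0 1; 0 5 0 0 0 0 1; 0 5 0 0 0 0 1; 0 5 0 0 0 0 1")

```text
time: 17.62
tcp_pos: [0.585, 0.1692, 0.2213]
tcp_rot: [-0.067, 0.998, -0.002, -0.0]
contact_force: [-1.6, -9.4, -1.6]
gripper_width: 0.011
grip_force: 88.6
```

Run:
```python
from plant import r
from h import *
s=r.sense();print(s['time'],plan(s,591,121.7,221,7.8),s['gripper_width'],s['grip_force'],s['contact_force'])
V=R.from_euler('z',7.8,degrees=True).as_matrix();O=[]
for n,b in(('wrist',[0,0]),('scene',[.0018,-.0006]),('side',[-.0015,.0007])):
    p=r.camera_params(n);im,d=r.camera(n);P,C,u,v=cloud(im,d,p);h=hand(P,C);np.savez(n+'6.npz',im=im,d=d,**p)
    Q=P.copy();Q[:,:2]-=np.array([.6055,.0255])+b;Q=1000*Q@V;w=(abs(Q[:,0]+20)<50)&(abs(Q[:,1]-147)<40)
    for k,m in dict(orange=(h[:,0]<16)&(h[:,0]>4)&(h[:,1]>170)&(h[:,2]>100)&(Q[:,2]>30),red=((h[:,0]<4)|(h[:,0]>174))&(h[:,1]>150)&(h[:,2]>80)&(Q[:,2]>18),white=(h[:,1]<60)&(h[:,2]>140)&(Q[:,2]>31)&(Q[:,2]<39)&(Q[:,0]>-36)&(Q[:,0]<-13)&(Q[:,1]>110)).items():
        m=m&w
        if m.sum()>3:
            print(n,k,m.sum(),np.percentile(Q[m],[3,50,97],axis=0).round(1).tolist())
            if k=='red':c=(int(u[m].mean()),int(v[m].mean()))
    print(c);y0,x0=max(c[1]-40,0),max(c[0]-50,0);O.append(cv2.resize(im[y0:y0+90,x0:x0+100],(260,234),interpolation=2))
cv2.imwrite('pics/f6.png',np.hstack(O))
```

```text
17.6167 (array([  0.4, -47.9,   0.5]), 'rz', np.float64(-0.06), 'now', array([585. , 169.2, 221.3]), np.float64(7.74)) 0.011036115101964707 88.57406973838806 [-1.59335817 -9.42553276 -1.57937254]
wrist orange 2984 [[-14.7, 139.2, 36.7], [-10.9, 144.6, 80.3], [9.1, 149.8, 82.3]]
wrist red 738 [[-45.8, 142.1, 27.7], [-39.1, 147.3, 29.7], [-32.5, 153.0, 36.9]]
wrist white 999 [[-27.1, 111.1, 33.9], [-17.5, 126.5, 35.1], [-13.4, 145.9, 36.1]]
(319, 214)
scene orange 50 [[-14.9, 142.0, 31.7], [-8.6, 150.9, 37.4], [9.7, 153.2, 81.3]]
scene red 32 [[-44.8, 142.5, 22.7], [-38.2, 150.4, 29.0], [-32.9, 153.8, 35.7]]
scene white 36 [[-26.1, 111.7, 33.0], [-18.6, 130.8, 35.3], [-13.2, 146.6, 37.5]]
(344, 226)
side orange 31 [[-8.9, 147.8, 31.4], [0.4, 150.9, 35.4], [9.1, 153.7, 39.4]]
side red 17 [[-43.7, 144.4, 23.8], [-37.9, 149.5, 26.7], [-33.7, 155.6, 31.6]]
side white 17 [[-31.3, 118.5, 31.2], [-20.5, 142.0, 33.5], [-16.8, 147.6, 34.4]]
(319, 243)
```

View pics/f6.png

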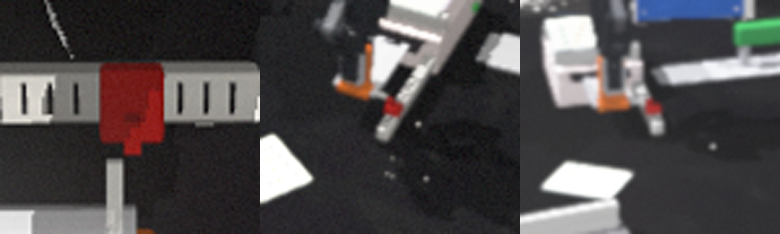

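In the wrist crop, the white pointer tip (115,160) is left of the red fin tip (133,150), so the shutter is a few mm short. I'll quantify it.

```bash
cat > fin.py <<'E'
from h import *
def fin(z):
    im=z['im'];P,C,u,v=cloud(im,z['d'],z);h=hand(P,C);V=R.from_euler('z',7.8,degrees=True).as_matrix()
    Q=P.copy();Q[:,:2]-=[.6055,.0255];Q=1000*Q@V
    red=((h[:,0]<6)|(h[:,0]>174))&(h[:,1]>130)&(abs(Q[:,1]-147)<15)&(abs(Q[:,0]+40)<15)
    v1=v[red].max()
    for k in range(v1-6,v1+1):print('red row',k,u[red&(v==k)].min(),u[red&(v==k)].max())
    uc=int(u[red].mean());g=im.min(2)
    for k in range(v1+1,v1+14,2):
        x=np.arange(uc-16,uc+17);x=x[g[k,x]>90];print('white row',k,(x.min(),x.max()) if len(x) else None)
    w=(C.min(1)>90)&(Q[:,2]>31)&(Q[:,2]<39)&(Q[:,0]>-29)&(Q[:,0]<-21)&(Q[:,1]>135)&(Q[:,1]<160);print('pointer y',w.sum(),np.percentile(Q[w],[5,50,95],axis=0).round(1).tolist())
    f=red&(Q[:,2]>33);print('fin hi',f.sum(),np.percentile(Q[f],[5,50,95],axis=0).round(1).tolist())
    D=np.median(z['d'][v[w],u[w]]);print('mm/px',1000*D/344.18)
E
python3 -c "
from fin import *
fin(np.load('wrist6.npz'))"
```

```text
red row 226 307 331
red row 227 307 331
red row 228 308 329
red row 229 316 322
red row 230 316 322
red row 231 316 322
red row 232 316 322
white row 233 None
white row 235 (np.int64(310), np.int64(315))
white row 237 (np.int64(310), np.int64(315))
white row 239 (np.int64(310), np.int64(315))
white row 241 (np.int64(310), np.int64(315))
white row 243 (np.int64(310), np.int64(315))
white row 245 (np.int64(310), np.int64(315))
pointer y 97 [[-28.4, 143.0, 34.1], [-24.8, 144.4, 35.1], [-21.2, 145.4, 35.9]]
fin hi 98 [[-37.9, 145.9, 34.4], [-35.4, 147.3, 36.5], [-32.2, 148.6, 37.5]]
mm/px 0.4742468
```

The fin is 6.5 px × 0.474 = 3.1 mm farther out. Pull 3 mm more.

Call:
play_rows(moves="0 1 0 0 0 0 1; 0 2 0 0 0 0 1; 0 3 0 0 0 0 1; 0 3 0 0 0 0 1; 0 3 0 0 0 0 1")

```text
time: 18.18
tcp_pos: [0.5846, 0.172, 0.2212]
tcp_rot: [-0.067, 0.998, -0.002, -0.0]
contact_force: [-1.5, -8.7, -1.1]
gripper_width: 0.0107
grip_force: 88.6
```

Run:
```python
from plant import r
from fin import *
p=r.camera_params('wrist');im,d=r.camera('wrist');s=r.sense();print(s['time'],s['tcp_pos'],s['contact_force'],s['grip_force'])
fin(dict(im=im,d=d,**p))
```

```text
18.2333 [0.58460685 0.17194756 0.2212646 ] [-1.39094156 -9.44590412 -2.06778937] 88.55515480041504
red row 226 302 326
red row 227 302 325
red row 228 303 324
red row 229 310 316
red row 230 310 316
red row 231 310 316
red row 232 310 316
white row 233 None
white row 235 (np.int64(310), np.int64(315))
white row 237 (np.int64(310), np.int64(315))
white row 239 (np.int64(310), np.int64(315))
white row 241 (np.int64(310), np.int64(315))
white row 243 (np.int64(310), np.int64(315))
white row 245 (np.int64(310), np.int64(315))
pointer y 99 [[-28.7, 145.7, 34.0], [-24.9, 146.8, 35.1], [-21.2, 148.2, 36.1]]
fin hi 98 [[-37.9, 145.9, 34.3], [-35.2, 147.3, 36.4], [-32.3, 148.7, 37.6]]
mm/px 0.4747216
```

The pointer is level with the fin (within about 0.3 mm), the hold is steady, and the rider hasn't moved. Hand in.

```bash
python3 -c "
from plant import r
print(r.close_job())"
```

```text
the job is handed in; nothing more can be done
None
```

I handed the job in at 18 s: the plate is centred on the lamp box ribs, the lifter lies flat and clear on the bench, and the gripper holds the shutter with its pointer within about 0.3 mm of the rider; no pass/fail verdict came back.

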